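# Weight down two bonded camera modules in the curing fixture

## Robot

A 7-joint arm with a two-finger parallel gripper is mounted at the origin on a cart in front of the work surface, level with it; the furniture and walls round the work are solid. World frame = base frame: x ahead of the robot, y to its left, z up, the work surface at z = 0. Lengths are in m, angles in degrees, forces in N, time in s.
With the tool pointing down it reaches from about 0.425 to 0.875 m from the base axis. Payload 4.7 kg.
Tool frame: the origin (TCP) lies at the very end of the fingers, on their centre line; the grasp point (between the pads) lies 19 mm behind it; z points along the fingers, y is the line along which they close (so a half turn about z gives the same grasp; the last joint's range is limited). The gripper opens to 87 mm and grips with 3 to 60 N. Pads are 19 mm wide; open, the fingers measure 117 mm over their backs; the gripper's body (75 mm by 190 mm) begins 51 mm behind the grasp point.
Start: joints at [-75.224, 18.392, -4.016, 83.108, 1.295, 78.541, -3.26], TCP at [0.157, 0.631, 0.223] pointing down, gripper open.
Joint ranges: [-163.93, 163.93], [-17.29, 119.83], [-79.2, 71.16], [3.27, 140.29], [-89.18, 269.18], [5.43, 117.66], [-154.24, 154.24]. Speed limits (degrees/s): [147.25, 147.25, 180, 180, 180, 180, 180].

## Interface

Orientations are given as [roll, pitch, yaw] about the fixed x, y, z axes, in that order (R = Rz(yaw) Ry(pitch) Rx(roll)).
In Python, from cell import get_obs, eyes, env gives the robot as it stands.
- The arm moves only by the tool servo_tool, never from a script. Its argument "series" is a list that holds one entry, the list of rows, each a list of 7 numbers: the shift along the tool's x, y, z in units of 300 mm (1.0 is 300 mm), then the turn, a rotation vector about the tool's x, y, z in units of pi rad (1.0 is pi rad), then the opening, from 0 (shut) to 1 (fully open). In form: [[[tx, ty, tz, wx, wy, wz, gripper], ...]]. A call has 1 to 12 rows; each row is the pose to reach, as a shift and turn from the pose commanded when the call began, along the tool's axes at that moment, turning the shorter way round; what a row does not reach only later rows make up. A row lasts 1/12 s, in which the tool goes at most 41.7 mm and 7.16 degrees, less where a joint would pass 70% of its speed; a pose out of reach is approached as far as the arm can. A call with a number of a shift or a turn outside -1 to 1 is refused whole. A call with a gripper value outside its range is refused whole. The fingers move at their own pace and stop on an object; "grip_force" is the grip in N (left out, the last holds). Time passes only in rows, so rows that repeat a pose let the fingers close. It gives the time, the measured TCP pose, the force, the opening and the grip force at its end, in the units of the state.
- get_obs(): the state, without advancing time (a new reading comes with each control period).
- eyes.read_camera(name): name is "scene" or "side" or "wrist"; returns a dict with "frame" (420x560x3 uint8, red, green, blue), "depth" (420x560 float32, m along the optical axis (not along the pixel's ray), 0 where there is no reading), "fx", "fy", "cx", "cy" (pixels), "origin" and "rotation" of the camera in the world; the wrist camera has in their place "mount" (4x4, takes a point from camera to tool coordinates, whose origin is the TCP and whose axes are the flange's). Camera axes: x right, y down, z forward; pixel columns grow to the right and rows downward; lengths in m; the calibration is good to about 2 mm. A picture is of the moment at which its call begins: read the wrist's pose just before it.
- env.sign_off(): hands the job in; it is judged then, once.
The state is a dict: "time_s": time; "qpos": joint angles; "joint_velocities": joint speeds; "effort": joint torques, N m; "tool_pos": TCP position; "tool_rot": TCP orientation; "force": force on the tool from outside, world axes, zero at the start; "wrist_torque": the same for the moment, N m; "grip_width": finger opening in m; "grasp_force": force on a finger pad.
Only numpy, scipy, OpenCV 4.12 (cv2) and the standard library are available. Lean on these libraries where they do the work, as an engineer would, in place of code of your own. Each camera call takes 0.05 s, during which the arm holds its last target. There are 200 camera calls.

## Task

The covers of two camera modules have just been glued and must cure under a weight. Lay the module with the blue sticker flat in the blue nest of the bonding fixture and the one with the yellow sticker in the yellow nest, covers up, then lay the aluminium bridge bar, pads down, across the top of both with its forked ends round the two guide posts, and last set the steel setting block flat on the middle of the bar. The module with the red sticker is a reject: leave it where it lies.

Things in the scene. Friction and masses are not known exactly. Their poses are not given: they have to be found in the camera images.
- fixture: the bonding fixture: aluminium plate 84 (x) x 190 (y) x 6 mm fixed on the bench, with the two nests on it, centres 38 mm either side of its middle along y. Steel guide posts of 8 mm stand at both ends, 82 mm from the middle along y; their tapered tips are 60 mm above the bench. Origin: centre of the plate's underside, on the bench; y along its length, z up.
- insert_blue: the blue nest: a blue square insert 75 x 75 x 4 mm fixed on the fixture plate (which end varies). The module lies on its top, 10 mm above the bench, inside 8 steel pins (6 mm, 14 mm high, tapered tips), two a side: 34 mm from the middle, 22 mm off that side's centre line, so 62 mm lie between opposite pins and 38 mm between the two of a side. Origin: centre of its underside, x and y along its sides.
- insert_yellow: the yellow nest: a yellow square insert 75 x 75 x 4 mm fixed on the fixture plate (which end varies). The module lies on its top, 10 mm above the bench, inside 8 steel pins (6 mm, 14 mm high, tapered tips), two a side: 34 mm from the middle, 22 mm off that side's centre line, so 62 mm lie between opposite pins and 38 mm between the two of a side. Origin: centre of its underside, x and y along its sides.
- module_blue: camera module with a round blue sticker (15 mm), lying on its back: a black square unit 53 x 53 mm (56 over its side clips), 21 mm high, with a light grey cover on top that carries the sticker and a small black lens; 56 g. Origin at the centre of its underside, z up, x and y along its sides. To go in the blue nest.
- module_yellow: camera module with a round yellow sticker (15 mm), lying on its back: a black square unit 53 x 53 mm (56 over its side clips), 21 mm high, with a light grey cover on top that carries the sticker and a small black lens; 56 g. Origin at the centre of its underside, z up, x and y along its sides. To go in the yellow nest.
- module_red: camera module with a round red sticker (15 mm), lying on its back: a black square unit 53 x 53 mm (56 over its side clips), 21 mm high, with a light grey cover on top that carries the sticker and a small black lens; 56 g. Origin at the centre of its underside, z up, x and y along its sides. The reject; it stays where it is.
- bridge_bar: aluminium bar 188 (y) x 30 (x) x 24 mm, about 250 g, lying on 2 rubber pads (3 mm high, 38 mm either side of its middle, one for each module). Each end is a fork: slot 18 mm wide, 21 deep along y. Same both ways round. Origin: centre of its underside, z up. Grip it across the middle; laid on the modules its underside is 31 mm above the bench: fingers must not reach below it there.
- setting_block: the setting block: a ground steel block, 25 mm (x) x 40 mm (y) x 18 mm high, 160 g, the curing weight. Origin at the centre of its underside, z up. It goes on the bar's top face, 24 mm above the bar's origin, either way round.

How it is judged:
By the outcome, as a careful person would: the job done as asked, in the order asked, and still so for the second after the job is handed in, with the robot touching nothing.
It also fails if it takes over 99 s, if anything falls off the work surface, if the arm or the gripper's body presses on something with over 40 N, if the wrist force passes 120 N, or if a joint passes its speed limit or range.

## Working session

There is one attempt and no reset: what is moved stays moved. The work goes in short steps, Python scripts to look and compute and a tool call to move; the robot and the scene stay as the last step left them, time stands still between calls to the robot, and variables do not carry over. Pictures are saved under pics/ and viewed, at most 14 in all, crops included, and the job is handed in when it is done.

Besides the shell and the picture viewer there is one more tool, called after "Emit:" as name(argument=value, ...) on one line, values as JSON. servo_tool: Moves the arm, as the interface text tells. Shifts and turns lie within -1 to 1; 1 stands for 300 mm of shift or pi rad of turn. Its arguments: {"type":"object","properties":{"series":{"type":"array"},"grip_force":{"type":"number"}},"required":["series"]}

```bash
ls; mkdir -p pics; cat > h.py <<'E'
import numpy as np, cv2
from scipy.spatial.transform import Rotation as R
from cell import get_obs, eyes, env
def look(name, save=None):
    o=get_obs(); c=eyes.read_camera(name)
    if 'mount' in c:
        T=np.eye(4); T[:3,:3]=R.from_euler('xyz',o['tool_rot'],degrees=True).as_matrix(); T[:3,3]=o['tool_pos']
        T=T@np.array(c['mount']); c['origin']=T[:3,3]; c['rotation']=T[:3,:3]
    c['origin']=np.array(c['origin']); c['rotation']=np.array(c['rotation'])
    if save: cv2.imwrite('pics/'+save,c['frame'][:,:,::-1])
    return c
def ray(c,uv,z):
    uv=np.atleast_2d(np.array(uv,float))
    d=np.c_[(uv[:,0]-c['cx'])/c['fx'],(uv[:,1]-c['cy'])/c['fy'],np.ones(len(uv))]@c['rotation'].T
    return c['origin']+d*((z-c['origin'][2])/d[:,2])[:,None]
def cloud(c):
    v,u=np.mgrid[:420,:560]; d=c['depth']
    p=np.stack([(u-c['cx'])/c['fx']*d,(v-c['cy'])/c['fy']*d,d],-1)@c['rotation'].T+c['origin']
    p[d==0]=np.nan; return p
def hsv(c): return cv2.cvtColor(c['frame'],cv2.COLOR_RGB2HSV)
def blobs(m,amin=30):
    n,l,s,ce=cv2.connectedComponentsWithStats(m.astype(np.uint8))
    return [(l==i,s[i],ce[i]) for i in range(1,n) if s[i,4]>=amin]
E
python3 - <<'E'
from h import *
o=get_obs(); print(o)
ims=[]
for n in ('scene','side','wrist'):
    c=look(n,n+'0.png'); print(n,c['origin'],c['rotation'].round(3).tolist(),c['fx'],c['cx'],c['cy'])
E
```

```text
pics
{'time_s': 0.0, 'qpos': array([-75.22371459,  18.44034786,  -4.01519175,  83.17609737,
         1.29521617,  78.54004281,  -3.25976244]), 'joint_velocities': array([ 0.03189303,  0.07391871,  0.02411177,  0.00870202,  0.00162498,
       -0.02096218,  0.01605894]), 'effort': array([-3.52912475e-04, -4.91286314e+01, -4.04089121e-01, -3.12530923e+01,
       -6.38570962e-02,  4.39431961e-02,  1.77904080e-04]), 'tool_pos': array([0.15682089, 0.63022168, 0.22143639]), 'tool_rot': array([-1.79888767e+02,  6.08373602e-03,  1.66033455e+02]), 'force': array([-0.4880476 ,  0.24782218,  0.55890081]), 'wrist_torque': array([0.02657034, 0.01013772, 0.0138028 ]), 'grasp_force': 0.0, 'grip_width': 0.08692244386758066}
scene [0.07741984 0.33232218 0.65791696] [-137.449, -0.703, -129.065] 439.76155924190175 278.72583631672336 207.16366921281568
side [ 0.12099449 -0.71678635  0.5154374 ] [-121.192, 0.817, -29.34] 380.15511977548215 284.872171165796 215.92481053986805
wrist [0.0798171  0.64951972 0.38426815] [[0.241, 0.93, 0.277], [0.971, -0.23, -0.07], [-0.001, 0.286, -0.958]] 319.98524145025027 279.8672225024106 206.06073022224834
```

```bash
sed -i "s/c\['rotation'\]=np.array(c\['rotation'\])$/c['rotation']=np.array(c['rotation']); c['rotation']=R.from_euler('xyz',c['rotation'],degrees=True).as_matrix() if c['rotation'].ndim==1 else c['rotation']/" h.py
python3 - <<'E'
from h import *
for n in ('scene','side'):
    c=look(n); p=cloud(c); z=p[...,2]; print(n,c['rotation'].round(2).tolist(), np.nanpercentile(z,[5,25,50,75,95]))
E
```

```text
scene [[-0.63, -0.58, 0.52], [-0.78, 0.46, -0.43], [0.01, -0.68, -0.74]] [-0.75280562 -0.49344069  0.00242012  0.10922445  0.61956326]
side [[0.87, -0.26, 0.41], [-0.49, -0.45, 0.75], [-0.01, -0.86, -0.52]] [-7.51412069e-01 -5.32352458e-01  7.12035040e-04  1.37186322e-01
  4.01830451e-01]
```

View pics/scene0.png

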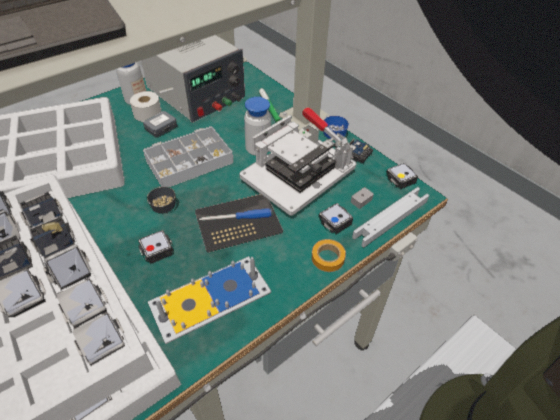

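View pics/side0.png

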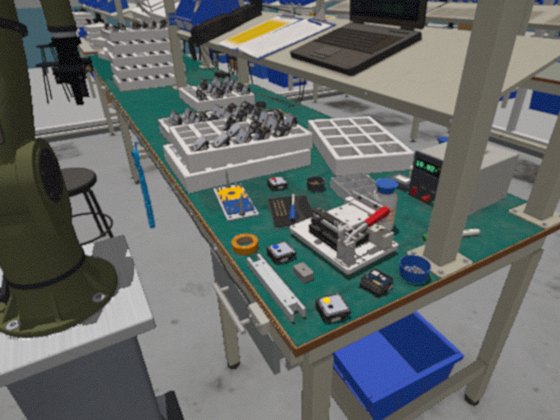

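Scene: fixture at (210,297) with yellow nest left (190,303) and blue right (232,287). The red module is at (155,247), blue at (335,217), yellow at (402,175), the bar at (392,215) and the block at (362,197). A clamp jig at (298,170) and a shelf post at (310,60) are to be avoided. The side view agrees.

```bash
python3 - <<'E'
from h import *
for n in ('scene','side'):
    c=look(n); p=cloud(c); h=hsv(c); H,S,V=h[...,0],h[...,1],h[...,2]
    print(n)
    for nm,m in (('blue',(H>100)&(H<125)&(S>130)&(V>60)),('yel',(H>20)&(H<35)&(S>150)&(V>100)),('red',((H<6)|(H>174))&(S>150)&(V>80))):
        m=m&(np.abs(p[...,2])<.1)
        for b,s,ce in blobs(m,12):
            print(nm,s[4],ce.round(0),np.median(p[b],0).round(3))
    for nm,uvs in (('scene',[(335,217),(402,175),(155,247),(362,197),(360,232),(425,197),(392,212),(150,303),(247,262),(270,287),(172,333),(298,170),(325,255),(238,222),(310,120)]),('side',[(276,285),(304,271)])):
        if nm==n:
            for u,v in uvs: print((u,v),p[v,u].round(3))
E
```

```text
scene
blue 200 [338. 123.] [ 0.659 -0.33   0.02 ]
blue 14 [326. 135.] [ 0.645 -0.284  0.008]
blue 207 [254. 214.] [0.538 0.007 0.025]
blue 25 [334. 219.] [ 0.436 -0.105  0.022]
blue 1217 [230. 286.] [0.443 0.132 0.01 ]
yel 19 [401. 175.] [ 0.437 -0.3    0.022]
yel 1439 [189. 306.] [0.455 0.208 0.01 ]
red 48 [217. 106.] [ 0.867 -0.124  0.037]
red 38 [200. 112.] [ 0.872 -0.081  0.037]
red 38 [320. 126.] [ 0.597 -0.209  0.097]
red 28 [150. 248.] [0.592 0.203 0.022]
(335, 217) [ 0.437 -0.109  0.024]
(402, 175) [ 0.437 -0.306  0.02 ]
(155, 247) [0.59  0.195 0.021]
(362, 197) [ 0.445 -0.194  0.018]
(360, 232) [ 0.385 -0.126  0.015]
(425, 197) [ 0.363 -0.288  0.024]
(392, 212) [ 0.377 -0.204  0.025]
(150, 303) [0.501 0.254 0.007]
(247, 262) [0.467 0.079 0.007]
(270, 287) [ 0.405  0.076 -0.001]
(172, 333) [0.432 0.253 0.006]
(298, 170) [ 0.539 -0.1    0.078]
(325, 255) [ 0.395 -0.046  0.   ]
(238, 222) [0.552 0.039 0.012]
(310, 120) [ 0.622 -0.204  0.101]
side
blue 69 [246. 204.] [0.461 0.122 0.01 ]
blue 124 [232. 206.] [0.427 0.138 0.01 ]
blue 71 [292. 212.] [0.537 0.001 0.025]
blue 18 [275. 246.] [ 0.433 -0.103  0.022]
blue 567 [414. 269.] [ 0.646 -0.31   0.016]
blue 12 [372. 277.] [ 0.55  -0.294  0.02 ]
yel 150 [231. 192.] [0.455 0.211 0.01 ]
yel 31 [326. 300.] [ 0.434 -0.3    0.022]
red 29 [413. 190.] [ 0.871 -0.083  0.035]
red 36 [425. 198.] [ 0.864 -0.13   0.036]
red 54 [374. 221.] [ 0.6   -0.222  0.096]
(276, 285) [ 0.372 -0.221  0.024]
(304, 271) [ 0.445 -0.205  0.017]
```

```bash
cat >> h.py <<'E'
def plan(pos,yaw):
    o=get_obs(); A=R.from_euler('xyz',o['tool_rot'],degrees=True); B=R.from_euler('xyz',[180,0,yaw],degrees=True)
    d=A.inv().apply(np.array(pos)-o['tool_pos'])/.3; w=(A.inv()*B).as_rotvec()/np.pi
    n=max(np.linalg.norm(d)*300/41.7,np.linalg.norm(w)*180/7.16)
    print('plan',d.round(4).tolist(),w.round(4).tolist(),'rows',round(n,1)); return d,w
E
python3 - <<'E'
from h import *
plan([.30,.40,.3],81); plan([.45,.17,.25],81)
c=look('scene'); p=cloud(c); 
for b in ((0,180,200,420),): 
    q=p[b[1]:b[3],b[0]:b[2]].reshape(-1,3); q=q[(q[:,1]<.65)&(q[:,2]<.5)]; print(np.nanpercentile(q[:,2],[50,95,99,100]))
E
```

```text
plan [-0.6485, -0.6312, -0.2587] [-0.0001, 0.0001, 0.4724] rows 11.9
plan [-1.3187, -1.2544, -0.0917] [-0.0001, 0.0001, 0.4724] rows 13.1
[0.08889739 0.13383131 0.14011859 0.15158068]
```

Emit:
servo_tool(series=[[[0,0,-0.14,0,0,0,1],[-0.1,-0.1,-0.26,0,0,0.04,1],[-0.65,-0.63,-0.26,0,0,0.472,1],[-0.65,-0.63,-0.26,0,0,0.472,1],[-0.65,-0.63,-0.26,0,0,0.472,1],[-0.65,-0.63,-0.26,0,0,0.472,1],[-0.65,-0.63,-0.26,0,0,0.472,1],[-0.65,-0.63,-0.26,0,0,0.472,1],[-0.65,-0.63,-0.26,0,0,0.472,1],[-0.65,-0.63,-0.26,0,0,0.472,1],[-0.65,-0.63,-0.26,0,0,0.472,1],[-0.65,-0.63,-0.26,0,0,0.472,1]]])

```text
time_s: 1.4
tool_pos: [0.3007, 0.4, 0.3009]
tool_rot: [180.0, -0.0, 86.9]
force: [0.4, 0.0, -1.0]
grip_width: 0.0867
grasp_force: 0.0
```

```bash
python3 - <<'E'
from h import *
o=get_obs(); print(o['tool_pos'],o['tool_rot'],o['qpos'].round())
plan([.45,.17,.2],81)
E
```

```text
[0.30065031 0.4000468  0.30087667] [ 1.79991099e+02 -4.35475038e-02  8.68640018e+01] [-64.  -2.   7.  97.   0.  85. -59.]
plan [-0.7387, 0.539, 0.3358] [0.0, -0.0002, 0.0326] rows 7.0
```

Emit:
servo_tool(series=[[[-0.74,0.54,0.34,0,0,0.033,1],[-0.74,0.54,0.34,0,0,0.033,1],[-0.74,0.54,0.34,0,0,0.033,1],[-0.74,0.54,0.34,0,0,0.033,1],[-0.74,0.54,0.34,0,0,0.033,1],[-0.74,0.54,0.34,0,0,0.033,1],[-0.74,0.54,0.34,0,0,0.033,1],[-0.74,0.54,0.34,0,0,0.033,1],[-0.74,0.54,0.34,0,0,0.033,1]]])

```text
time_s: 2.15
tool_pos: [0.4523, 0.168, 0.1979]
tool_rot: [-179.9, 0.1, 81.0]
force: [0.1, 0.3, -0.5]
grip_width: 0.087
grasp_force: 0.0
```

```bash
cat > nest.py <<'E'
from h import *
def nests(c):
    h=hsv(c); H,S,V=h[...,0],h[...,1],h[...,2]; p=cloud(c); out={}
    for nm,m in (('blue',(H>100)&(H<125)&(S>120)&(V>50)),('yel',(H>20)&(H<35)&(S>130)&(V>80))):
        m=m&(np.abs(p[...,2]-.01)<.012)
        b=max(blobs(cv2.morphologyEx(m.astype(np.uint8),cv2.MORPH_CLOSE,np.ones((7,7)))),key=lambda t:t[1][4])
        v,u=np.nonzero(b[0]); q=ray(c,np.c_[u,v],.010)
        r=cv2.minAreaRect((q[:,:2]*1000).astype(np.float32)); out[nm]=(np.array(r[0])/1000,r[1],r[2]); print(nm,np.round(r[0],1),np.round(r[1],1),round(r[2],1), 'z',np.nanmedian(p[b[0]][:,2]).round(4))
    a,b=out['blue'][0],out['yel'][0]; d=b-a; print('mid',(a+b)/2,'dist',np.hypot(*d),'axis az',np.degrees(np.arctan2(d[1],d[0])))
E
python3 - <<'E'
from nest import *
o=get_obs(); print(o['tool_pos'],o['tool_rot'],o['qpos'].round())
c=look('wrist','w1.png'); nests(c)
E
```

```text
[0.45226439 0.16799151 0.19787455] [-1.79941056e+02  5.59663977e-02  8.09713708e+01] [-49.  -2.  25. 109.   1.  73. -33.]
blue [442.5 131.7] [74.2 73.3] 80.8 z 0.0107
yel [454.4 206.5] [73.1 74.3] 81.0 z 0.0107
mid [0.44846138 0.16911559] dist 0.07578116320901254 axis az 81.0156659869373
```

View pics/w1.png

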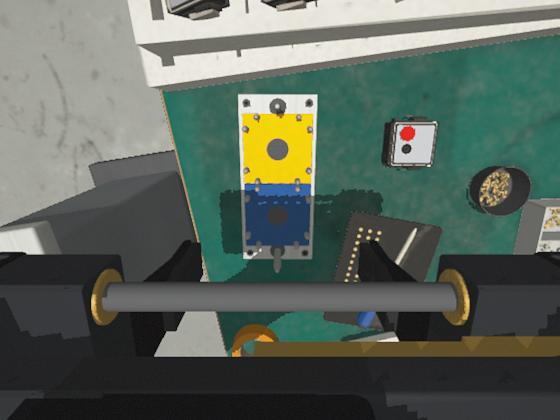

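The wrist view shows the fixture at (278,175), yellow nest centre (278,150) and blue (278,215), with the red reject at (410,143). The gripper covers rows below 255. Nest spacing measures 75.8 mm against 76, and the sides 74 against 75, so the fit is good.

Emit:
servo_tool(series=[[[-1,0,0,0,0,0,1],[-1,0,0,0,0,0,1],[-1,0,0,0,0,0,1],[-1,0,0,0,0,0,1],[-1,0,0,0,0,0,1],[-1,0,0,0,0,0,1],[-1,0,0,0,0,0,1],[-1,0,0,0,0,0,1]]])

```text
time_s: 2.87
tool_pos: [0.4057, -0.131, 0.1998]
tool_rot: [179.8, 0.0, 81.0]
force: [0.3, -0.3, -0.1]
grip_width: 0.0868
grasp_force: 0.0
```

```bash
python3 - <<'E'
from h import *
o=get_obs(); print(o['tool_pos'],o['tool_rot'],o['qpos'].round())
plan([.43,-.20,.2],81)
E
```

```text
[ 0.40573135 -0.13101217  0.19976646] [1.79849766e+02 1.67719279e-03 8.09657199e+01] [-34. -14.  42. 116.  10.  75.  -4.]
plan [-0.2144, 0.116, -0.0005] [0.0008, 0.0, -0.0002] rows 1.8
```

Emit:
servo_tool(series=[[[-0.21,0.12,0,0,0,0,1],[-0.21,0.12,0,0,0,0,1],[-0.21,0.12,0,0,0,0,1],[-0.21,0.12,0,0,0,0,1]]])

```text
time_s: 3.2
tool_pos: [0.4333, -0.1933, 0.1991]
tool_rot: [180.0, 0.0, 81.3]
force: [-0.0, 1.4, 0.1]
grip_width: 0.0869
grasp_force: 0.0
```

```bash
python3 - <<'E'
from h import *
o=get_obs(); print(o['tool_pos'],o['tool_rot'],o['qpos'].round())
c=look('wrist','w2.png')
E
```

```text
[ 0.43333542 -0.19331068  0.19913165] [1.79966224e+02 2.88902518e-02 8.12574938e+01] [-33.  -6.  52. 111.   5.  73.   8.]
```

View pics/w2.png

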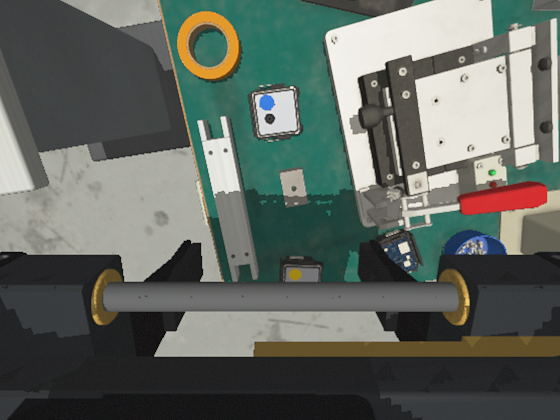

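The wrist view shows the blue module at (275,112), block (292,187), bar from (213,120) to (245,278), yellow module (300,270) partly hidden by the gripper, and the jig from (330,30) to the right.

```bash
cat > obj.py <<'E'
from h import *
def obj(c,uv,h,zmin,box=None,name=''):
    "tall blob (points above zmin) at seed pixel; its rectangle on plane z=h"
    p=cloud(c); m=(p[...,2]>zmin)&(p[...,2]<h+.006)
    m=cv2.morphologyEx(m.astype(np.uint8),cv2.MORPH_OPEN,np.ones((3,3)))
    l=cv2.connectedComponents(m)[1]; k=l[uv[1],uv[0]]; b=(l==k)&(k>0)
    v,u=np.nonzero(b); q=ray(c,np.c_[u,v],h)
    r=cv2.minAreaRect((q[:,:2]*1000).astype(np.float32))
    print(name,'c',np.round(r[0],1),'size',np.round(r[1],1),'ang',round(r[2],1),'n',len(u),'z',np.nanmedian(p[b][:,2]).round(4),'uv',u.min(),u.max(),v.min(),v.max()); return r,b
E
python3 - <<'E'
from obj import *
c=look('wrist')
obj(c,(275,105),.021,.015,name='blue'); obj(c,(292,180),.018,.011,name='block'); obj(c,(222,150),.024,.014,name='bar');obj(c,(225,150),.024,.014,name='bar')
h=hsv(c);p=cloud(c); 
m=(h[...,1]<60)&(h[...,2]>140)
for uv in ((285,120),(292,190)):
    l=cv2.connectedComponents(m.astype(np.uint8))[1]; b=l==l[uv[1],uv[0]]; v,u=np.nonzero(b); q=ray(c,np.c_[u,v],.021 if uv[0]==285 else .018); r=cv2.minAreaRect((q[:,:2]*1000).astype(np.float32)); print(uv,len(u),np.round(r[0],1),np.round(r[1],1),r[2],np.nanmedian(p[b][:,2]))
E
```

```text
blue c [ 438.6 -117.1] size [54.8 50.2] ang 88.4 n 2455 z 0.0214 uv 248 301 85 141
block c [ 446.4 -198.8] size [24.8 41.2] ang 1.9 n 796 z 0.0186 uv 280 307 170 208
bar c [ 374.6 -206. ] size [ 31.5 187.2] ang 0.1 n 4122 z 0.0246 uv 198 257 118 281
  return np.nanmean(a, axis, out=out, keepdims=keepdims)
Traceback (most recent call last):
  File "obj.py", line 9, in obj
    print(name,'c',np.round(r[0],1),'size',np.round(r[1],1),'ang',round(r[2],1),'n',len(u),'z',np.nanmedian(p[b][:,2]).round(4),'uv',u.min(),u.max(),v.min(),v.max()); return r,b
                                                                                                                                     ~~~~~^^
ValueError: zero-size array to reduction operation minimum which has no identity
```

```bash
python3 - <<'E'
from obj import *
c=look('wrist')
h=hsv(c);p=cloud(c); 
for uv,z in (((285,120),.021),((297,190),.018)):
    print(h[uv[1],uv[0]])
    g=c['frame'].min(2).astype(int); m=(g>100)&(h[...,1]<60)
    if z==.021: m|=(h[...,0]>100)&(h[...,0]<125)&(h[...,1]>100)&(np.hypot(*(np.indices(m.shape)-np.array([112,275])[:,None,None]))<25)
    l=cv2.connectedComponents(m.astype(np.uint8),connectivity=4)[1]; b=l==l[uv[1],uv[0]]; v,u=np.nonzero(b); q=ray(c,np.c_[u,v],z); r=cv2.minAreaRect((q[:,:2]*1000).astype(np.float32)); print(uv,len(u),np.round(r[0],1),np.round(r[1],1),r[2],np.nanmedian(p[b][:,2]))
crop=c['frame'][75:215,240:320,::-1]; cv2.imwrite('pics/crop1.png',cv2.resize(crop,None,fx=4,fy=4,interpolation=cv2.INTER_NEAREST))
plan([.4385,-.1165,.10],88.4)
E
```

```text
[105   2 220]
(285, 120) 1768 [ 440.3 -116.5] [46.6 44.8] 88.41255187988281 0.021673654039847334
[ 21  28 172]
(297, 190) 561 [ 446.8 -193.2] [25.6 29.4] 1.9732496738433838 0.01854173700442524
plan [0.2487, -0.0181, 0.3289] [-0.0, -0.0003, -0.0383] rows 3.0
```

View pics/crop1.png

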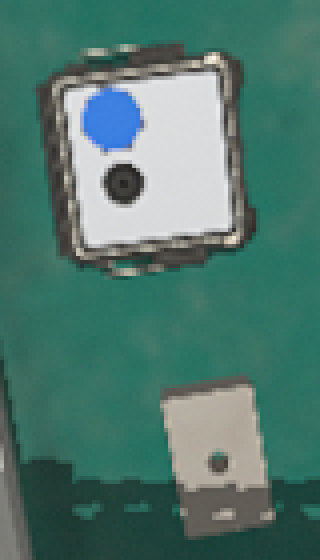

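The crop shows the blue module with its clips on the top and bottom sides (world ±y) and the block below it. I'll check clearance to the jig and bar before descending.

```bash
python3 - <<'E'
from obj import *
c=look('wrist'); P=[cloud(c).reshape(-1,3)]
for n in('scene','side'): P.append(cloud(look(n)).reshape(-1,3))
for i,q in enumerate(P):
    q=q[(q[:,2]<.15)&(q[:,2]>-.01)&(q[:,1]>-.16)&(q[:,1]<-.07)]
    print(i,[(x,np.round(q[(q[:,0]>x/1e3)&(q[:,0]<=x/1e3+.01)][:,2].max(initial=-1),3)) for x in range(480,580,10)])
E
```

```text
0 [(480, np.float64(0.003)), (490, np.float64(0.026)), (500, np.float64(0.079)), (510, np.float64(0.089)), (520, np.float64(0.088)), (530, np.float64(0.084)), (540, np.float64(0.087)), (550, np.float64(0.086)), (560, np.float64(0.083)), (570, np.float64(0.076))]
1 [(480, np.float64(0.003)), (490, np.float64(0.003)), (500, np.float64(0.027)), (510, np.float64(0.088)), (520, np.float64(0.088)), (530, np.float64(0.083)), (540, np.float64(0.086)), (550, np.float64(0.085)), (560, np.float64(0.084)), (570, np.float64(0.076))]
2 [(480, np.float64(0.002)), (490, np.float64(0.026)), (500, np.float64(0.079)), (510, np.float64(0.087)), (520, np.float64(0.087)), (530, np.float64(0.084)), (540, np.float64(0.085)), (550, np.float64(0.083)), (560, np.float64(0.081)), (570, np.float64(0.075))]
```

Gripping along x would put the gripper body into the jig (88 mm high from x = 0.51), so I'll grip across y at yaw 178.4.

Emit:
servo_tool(series=[[[0.25,-0.02,0.1,0,0,-0.5,0.8],[0.25,-0.02,0.1,0,0,-0.5,0.8],[0.25,-0.02,0.1,0,0,-0.5,0.8],[0.25,-0.02,0.1,0,0,-0.5,0.8],[0.25,-0.02,0.1,0,0,-0.5,0.8],[0.25,-0.02,0.1,0,0,-0.5,0.8],[0.25,-0.02,0.2,0,0,-0.54,0.8],[0.25,-0.02,0.3,0,0,-0.54,0.8],[0.25,-0.02,0.33,0,0,-0.54,0.8],[0.25,-0.02,0.33,0,0,-0.54,0.8],[0.25,-0.02,0.33,0,0,-0.54,0.8],[0.25,-0.02,0.33,0,0,-0.54,0.8]]])

```text
time_s: 4.5
tool_pos: [0.4375, -0.1176, 0.0993]
tool_rot: [180.0, -0.0, 167.7]
force: [-0.7, 0.1, -0.7]
grip_width: 0.0695
grasp_force: 0.0
```

```bash
python3 - <<'E'
from h import *
o=get_obs(); print(o['tool_pos'],o['tool_rot'],o['qpos'].round(),o['grip_width'])
plan([.4398,-.1167,.05],178.4);plan([.4398,-.1167,.004],178.4)
c=look('wrist','w3.png')
E
```

```text
[ 0.43754584 -0.11756366  0.09925078] [ 1.79984170e+02 -3.82456924e-02  1.67684508e+02] [-43.  -2.  55. 120.   2.  61.  89.] 0.06946340143553116
plan [-0.0068, 0.0044, 0.1642] [0.0001, -0.0002, -0.0595] rows 1.5
plan [-0.0069, 0.0043, 0.3175] [0.0001, -0.0002, -0.0595] rows 2.3
```

View pics/w3.png

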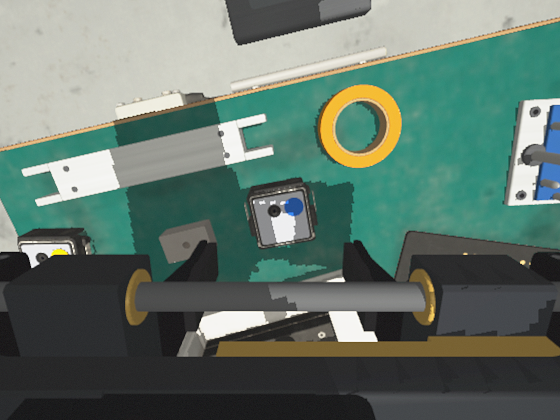

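The blue module sits between the fingers at (282,213), with the block at (188,243) clear of the left finger. Descend and grip.

Emit:
servo_tool(series=[[[-0.007,0.004,0.1,0,0,-0.06,0.8],[-0.007,0.004,0.16,0,0,-0.06,0.8],[-0.007,0.004,0.25,0,0,-0.06,0.8],[-0.007,0.004,0.317,0,0,-0.06,0.8],[-0.007,0.004,0.317,0,0,-0.06,0.8],[-0.007,0.004,0.317,0,0,-0.06,0.5],[-0.007,0.004,0.317,0,0,-0.06,0.5],[-0.007,0.004,0.317,0,0,-0.06,0.5],[-0.007,0.004,0.317,0,0,-0.06,0.5]]], grip_force=15)

```text
time_s: 5.3
tool_pos: [0.441, -0.1173, 0.0055]
tool_rot: [179.9, 0.1, 178.1]
force: [-0.2, 0.5, 3.7]
grip_width: 0.0528
grasp_force: 15.0
```

```bash
python3 - <<'E'
from h import *
o=get_obs(); print(o['tool_pos'],o['tool_rot'],o['qpos'].round(),o['grip_width'],o['grasp_force'])
E
```

```text
[ 0.44101062 -0.11732509  0.00554488] [1.79920929e+02 1.14467651e-01 1.78050162e+02] [-39.  12.  55. 124. -13.  49. 112.] 0.052774350513842126 14.998084902763367
```

Emit:
servo_tool(series=[[[0,0,-0.1,0,0,0,0.5],[0,0,-0.22,0,0,0,0.5],[0,0,-0.35,0,0,0.02,0.5],[0.02,0.13,-0.42,0,0,0.06,0.5],[0.02,0.26,-0.45,0,0,0.1,0.5],[0.02,0.4,-0.45,0,0,0.14,0.5],[0.02,0.53,-0.45,0,0,0.18,0.5],[0.02,0.66,-0.45,0,0,0.22,0.5],[0.02,0.78,-0.45,0,0,0.26,0.5],[0.02,0.83,-0.45,0,0,0.3,0.5],[0.02,0.83,-0.45,0,0,0.34,0.5],[0.02,0.83,-0.45,0,0,0.38,0.5]]])

```text
time_s: 6.3
tool_pos: [0.4423, 0.1347, 0.1401]
tool_rot: [179.9, -0.0, 117.2]
force: [1.0, -1.0, -0.9]
grip_width: 0.0525
grasp_force: 15.0
```

```bash
python3 - <<'E'
from h import *
o=get_obs(); print(o['tool_pos'],o['tool_rot'],o['qpos'].round(),o['grip_width'],o['grasp_force'])
plan([.4426,.1316,.10],81)
E
```

```text
[0.44225037 0.13469169 0.1401155 ] [ 1.79930812e+02 -2.44918195e-03  1.17171626e+02] [-56.  -3.  35. 116.   2.  66.   6.] 0.05253926208471471 14.986225962638855
plan [-0.0097, -0.0038, 0.1337] [0.0004, -0.0001, 0.201] rows 5.1
```

Emit:
servo_tool(series=[[[-0.012,-0.004,0.1,0,0,0.2,0.5],[-0.012,-0.004,0.2,0,0,0.2,0.5],[-0.012,-0.004,0.27,0,0,0.2,0.5],[-0.012,-0.004,0.27,0,0,0.2,0.5],[-0.012,-0.004,0.27,0,0,0.2,0.5],[-0.012,-0.004,0.27,0,0,0.2,0.5],[-0.012,-0.004,0.27,0,0,0.2,0.5],[-0.012,-0.004,0.27,0,0,0.2,0.5]]])

```text
time_s: 6.97
tool_pos: [0.4435, 0.1279, 0.0591]
tool_rot: [179.9, -0.1, 81.4]
force: [0.0, 0.2, -1.0]
grip_width: 0.0523
grasp_force: 15.0
```

```bash
python3 - <<'E'
from h import *
o=get_obs(); print(o['tool_pos'],o['tool_rot'],o['qpos'].round(),o['grip_width'],o['grasp_force'])
c=look('wrist','w4.png'); p=cloud(c)
zt=o['tool_pos'][2]-.0055+.021; m=np.abs(p[...,2]-zt)<.004
q=p-o['tool_pos']; m&=(np.hypot(q[...,0],q[...,1])<.05)
A=R.from_euler('xyz',o['tool_rot'],degrees=True)
v,u=np.nonzero(m); print(len(u),u.min(),u.max(),v.min(),v.max())
r=A.inv().apply(ray(c,np.c_[u,v],zt)-o['tool_pos'])*1000; print(r.min(0),r.max(0))
plan([.4426,.1306,.0155],81)
cr=c['frame'][170:300,200:360,::-1]; cv2.imwrite('pics/w4c.png',cv2.resize(cr,None,fx=4,fy=4))
E
```

```text
[0.44351988 0.12786559 0.05913365] [ 1.79949253e+02 -6.60328667e-02  8.13789318e+01] [-55.   4.  37. 121.  -3.  56. -25.] 0.0523446547512793 14.996978491544724
6240 208 351 220 281
[ -5.73874547 -36.85801366 -15.53144644] [ 27.54389164  35.00842217 -15.4513593 ]
plan [0.0084, -0.0046, 0.1453] [0.0003, -0.0004, 0.0019] rows 1.0
```

View pics/w4c.png

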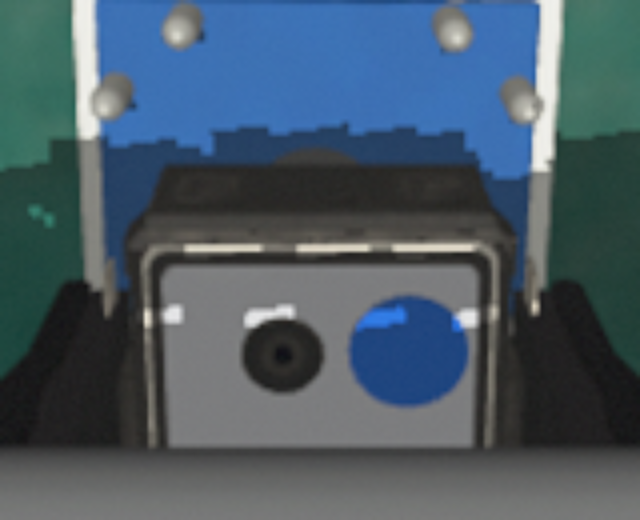

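The held module's front edge is 27.5 mm ahead of the TCP, so it sits +1 mm along tool x, as expected. Lower it.

Emit:
servo_tool(series=[[[0.008,-0.004,0.03,0,0,0.002,0.5],[0.008,-0.004,0.06,0,0,0.002,0.5],[0.008,-0.004,0.09,0,0,0.002,0.5],[0.008,-0.004,0.12,0,0,0.002,0.5],[0.008,-0.004,0.145,0,0,0.002,0.5],[0.008,-0.004,0.145,0,0,0.002,0.5],[0.008,-0.004,0.145,0,0,0.002,0.5]]])

```text
time_s: 7.6
tool_pos: [0.442, 0.1297, 0.0141]
tool_rot: [-180.0, 0.1, 80.8]
force: [0.0, -0.4, -0.5]
grip_width: 0.053
grasp_force: 15.0
```

```bash
python3 - <<'E'
from h import *
o=get_obs(); print(o['tool_pos'],o['tool_rot'],o['force'],o['grip_width'],o['grasp_force'])
plan([.4426,.1306,.0155],81)
E
```

```text
[0.44201969 0.12967788 0.01406877] [-1.79952880e+02  7.45955118e-02  8.08323081e+01] [ 0.03174421 -0.42488737 -0.54174701] 0.05299259106742375 14.997514486312866
plan [0.0033, 0.0014, -0.0048] [-0.0003, 0.0004, -0.0009] rows 0.0
```

Emit:
servo_tool(series=[[[0.003,0.001,0.003,0,0,0,0.5],[0.003,0.001,0.005,0,0,0,0.5],[0.003,0.001,0.005,0,0,0,0.5]]])

```text
time_s: 7.85
tool_pos: [0.4428, 0.131, 0.0133]
tool_rot: [-180.0, 0.0, 80.8]
force: [-0.3, 1.0, -1.1]
grip_width: 0.0529
grasp_force: 15.0
```

```bash
python3 - <<'E'
from h import *
for i in range(2):
    o=get_obs(); print(o['tool_pos'],o['force'],o['grip_width']); c=look('wrist')
p=cloud(c); q=p-o['tool_pos']; m=(np.hypot(q[...,0],q[...,1])<.02)&(np.abs(p[...,2]-.031)<.02); print('cover z',np.median(p[m][:,2]),m.sum())
E
```

```text
[0.4427872  0.13100549 0.01332817] [-0.28662466  0.99037242 -1.11509029] 0.05287416017115757
[0.44282964 0.13099721 0.01342903] [ 0.29865928 -0.77783404 -0.62383525] 0.05266063758276738
cover z 0.03223335854916759 2940
```

Emit:
servo_tool(series=[[[0,0,0.003,0,0,0,0.5],[0,0,0.003,0,0,0,0.5],[0,0,0.003,0,0,0,0.8],[0,0,0.003,0,0,0,0.8],[0,0,0.003,0,0,0,0.8],[0,0,-0.1,0,0,0,0.8],[0,0,-0.23,0,0,0,0.8],[0,0,-0.36,0,0,0,0.9],[0,0,-0.49,0,0,0,1],[-0.2,0,-0.55,0,0,0,1],[-0.3,0,-0.55,0,0,0,1],[-0.3,0,-0.55,0,0,0,1]]])

```text
time_s: 8.95
tool_pos: [0.4289, 0.0364, 0.18]
tool_rot: [179.9, -0.1, 80.5]
force: [0.9, -0.1, -0.2]
grip_width: 0.0858
grasp_force: 0.0
```

```bash
python3 - <<'E'
from obj import *
o=get_obs(); print(o['tool_pos'],o['tool_rot'],o['force'])
c=look('wrist','w5.png'); p=cloud(c)
m=(np.abs(p[...,2]-.031)<.006)&(np.hypot(p[...,0]-.4426,p[...,1]-.1316)<.04); 
v,u=np.nonzero(m); q=ray(c,np.c_[u,v],.031); print(cv2.minAreaRect((q[:,:2]*1000).astype(np.float32)))
A=np.c_[p[m][:,:2],np.ones(m.sum())]; print('plane',np.linalg.lstsq(A,p[m][:,2],rcond=None)[0], np.median(p[m][:,2]))
E
```

```text
[0.42887548 0.03639135 0.1799841 ] [ 1.79883023e+02 -6.88245565e-02  8.04805728e+01] [ 0.88305893 -0.09367249 -0.19529224]
((442.1980895996094, 131.11517333984375), (65.75648498535156, 65.71656799316406), 81.00682067871094)
plane [0.00451255 0.00482825 0.02856746] 0.031383094620069385
```

View pics/w5.png

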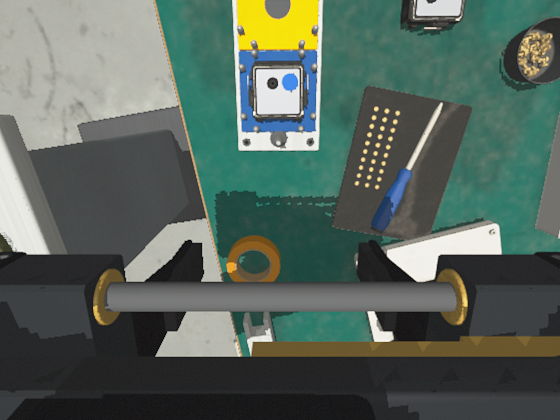

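The blue module sits flat in the blue nest at (277,90), its cover at z = 0.0314. On to the yellow module.

Emit:
servo_tool(series=[[[-0.89,0.25,-0.06,0,0,-0.54,1],[-0.89,0.25,-0.06,0,0,-0.54,1],[-0.89,0.25,-0.06,0,0,-0.54,1],[-0.89,0.25,-0.06,0,0,-0.54,1],[-0.89,0.25,-0.06,0,0,-0.54,1],[-0.89,0.25,-0.06,0,0,-0.54,1],[-0.89,0.25,-0.06,0,0,-0.54,1],[-0.89,0.25,-0.06,0,0,-0.54,1],[-0.89,0.25,-0.06,0,0,-0.54,1],[-0.89,0.25,-0.06,0,0,-0.54,1],[-0.89,0.25,-0.06,0,0,-0.54,1],[-0.89,0.25,-0.06,0,0,-0.54,1]]])

```text
time_s: 10.0
tool_pos: [0.4601, -0.2336, 0.1958]
tool_rot: [-179.9, -0.2, 152.8]
force: [-0.2, -0.5, 0.5]
grip_width: 0.0871
grasp_force: 0.0
```

```bash
python3 - <<'E'
from h import *
o=get_obs(); print(o['tool_pos'],o['tool_rot'],o['qpos'].round())
plan([.485,-.30,.18],178)
E
```

```text
[ 0.46007409 -0.23358174  0.19583082] [-179.91171668   -0.18310001  152.80236137] [-40.   4.  68. 106.  -4.  73.  91.]
plan [-0.1753, -0.1589, 0.0525] [-0.0003, -0.0011, -0.14] rows 3.5
```

Emit:
servo_tool(series=[[[-0.175,-0.16,0.05,0,0,-0.14,1],[-0.175,-0.16,0.05,0,0,-0.14,1],[-0.175,-0.16,0.05,0,0,-0.14,1],[-0.175,-0.16,0.05,0,0,-0.14,1],[-0.175,-0.16,0.05,0,0,-0.14,1],[-0.175,-0.16,0.05,0,0,-0.14,1]]])

```text
time_s: 10.5
tool_pos: [0.4844, -0.3002, 0.1803]
tool_rot: [179.9, -0.2, 177.7]
force: [-0.3, 0.6, -0.9]
grip_width: 0.087
grasp_force: 0.0
```

```bash
python3 - <<'E'
from obj import *
o=get_obs(); print(o['tool_pos'],o['tool_rot'],o['qpos'].round())
c=look('wrist','w6.png')
h=hsv(c);H,S,V=h[...,0],h[...,1],h[...,2];p=cloud(c)
y=(H>20)&(H<35)&(S>130)&(V>80)&(np.abs(p[...,2]-.021)<.01)
b=max(blobs(y,5),key=lambda t:t[1][4]); print('sticker',b[2],b[1][4],ray(c,b[2],.021))
u,v=b[2].round().astype(int)
obj(c,(u,v),.021,.015,name='yel')
E
```

```text
[ 0.48441955 -0.30018353  0.18025832] [179.94289062  -0.22524612 177.71870695] [-23.  17.  61. 100. -15.  73. 130.]
sticker [522.85245902  84.86885246] 366 [[ 0.39015673 -0.06628451  0.021     ]]
yel c [386.4 -56.2] size [59.1 45.2] ang 11.6 n 1542 z 0.0186 uv 510 559 43 110
```

View pics/w6.png

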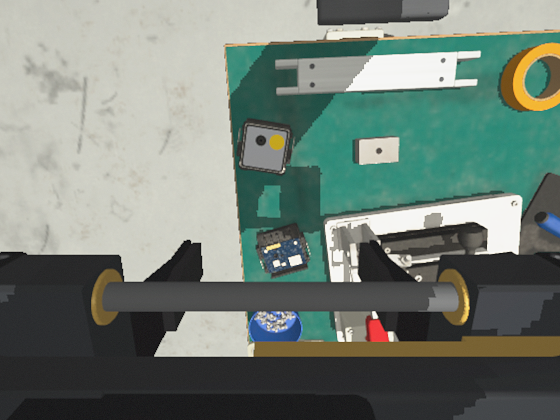

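The yellow module is at (265,147) near the bench's right edge, the bar at (378,73) and the block at (377,151). My yellow mask caught the tape instead, so I'll seed at the module.

```bash
python3 - <<'E'
from obj import *
c=look('wrist'); h=hsv(c)
obj(c,(258,155),.021,.015,name='yel'); obj(c,(370,155),.018,.011,name='block'); obj(c,(330,73),.024,.014,name='bar')
g=c['frame'].min(2).astype(int); m=(g>95)&(h[...,1]<60); vv,uu=np.indices(m.shape)
m|=(h[...,0]>18)&(h[...,0]<36)&(h[...,1]>100)
m&=np.hypot(uu-265,vv-147)<32
b=max(blobs(m),key=lambda t:t[1][4])[0]; v,u=np.nonzero(b); q=ray(c,np.c_[u,v],.021); print(len(u),cv2.minAreaRect((q[:,:2]*1000).astype(np.float32)))
E
```

```text
yel c [ 438.8 -313.8] size [54.3 50.3] ang 79.0 n 2511 z 0.0215 uv 236 290 119 174
block c [ 447.  -200.3] size [25.7 41.4] ang 2.4 n 1021 z 0.0187 uv 356 397 137 164
bar c [ 374.8 -206.4] size [ 30.4 187.7] ang 0.1 n 6230 z 0.0247 uv 274 479 51 94
1499 ((441.0210876464844, -312.161865234375), (43.308937072753906, 41.201297760009766), 78.70405578613281)
```

```bash
python3 - <<'E'
from h import *
plan([.4395,-.313,.06],169);plan([.4395,-.313,.005],169)
E
```

```text
plan [0.1473, -0.0512, 0.4028] [0.0004, -0.001, 0.0482] rows 3.1
plan [0.1468, -0.0514, 0.5861] [0.0004, -0.001, 0.0482] rows 4.4
```

Emit:
servo_tool(series=[[[0.147,-0.051,0.1,0,0,0.048,0.9],[0.147,-0.051,0.22,0,0,0.048,0.9],[0.147,-0.051,0.34,0,0,0.048,0.9],[0.147,-0.051,0.4,0,0,0.048,0.9],[0.147,-0.051,0.46,0,0,0.048,0.9],[0.147,-0.051,0.53,0,0,0.048,0.9],[0.147,-0.051,0.584,0,0,0.048,0.9],[0.147,-0.051,0.584,0,0,0.048,0.9],[0.147,-0.051,0.584,0,0,0.048,0.5],[0.147,-0.051,0.584,0,0,0.048,0.5],[0.147,-0.051,0.584,0,0,0.048,0.5],[0.147,-0.051,0.584,0,0,0.048,0.5]]], grip_force=15)

```text
time_s: 11.6
tool_pos: [0.4404, -0.3138, 0.0074]
tool_rot: [180.0, -0.0, 169.1]
force: [-0.1, -0.0, -0.2]
grip_width: 0.0594
grasp_force: 0.0
```

```bash
python3 - <<'E'
from h import *
o=get_obs(); print(o['tool_pos'],o['tool_rot'],o['qpos'].round(),o['grip_width'],o['grasp_force'])
E
```

```text
[ 0.4403633  -0.31380327  0.00736736] [ 1.79965872e+02 -1.85804099e-02  1.69097343e+02] [-14.  26.  56. 113. -27.  55. 134.] 0.05944392167723117 0.0
```

Emit:
servo_tool(series=[[[0,0,0.006,0,0,0,0.5],[0,0,0.006,0,0,0,0.5],[0,0,0.006,0,0,0,0.5],[0,0,-0.1,0,0,0,0.5],[0,0,-0.22,0,0,0,0.5],[0,0,-0.35,0,0,0,0.5],[0,0,-0.48,0,0,0,0.5],[0,0.2,-0.55,0,0,0.04,0.5],[0,0.4,-0.55,0,0,0.08,0.5],[0,0.6,-0.55,0,0,0.12,0.5],[0,0.8,-0.55,0,0,0.16,0.5],[0,0.98,-0.55,0,0,0.2,0.5]]])

```text
time_s: 12.6
tool_pos: [0.469, -0.1654, 0.1681]
tool_rot: [180.0, -0.2, 142.8]
force: [0.1, -0.1, -0.2]
grip_width: 0.0523
grasp_force: 15.0
```

```bash
python3 - <<'E'
from h import *
o=get_obs(); print(o['tool_pos'],o['tool_rot'],o['qpos'].round(),o['grip_width'],o['grasp_force'])
plan([.4544,.2066,.16],81)
E
```

```text
[ 0.46896745 -0.16537545  0.16811558] [ 1.79959464e+02 -1.75462255e-01  1.42761570e+02] [-48.   1.  66. 110.  -1.  70.  71.] 0.052304961519051056 14.979738146066666
plan [0.7889, 0.9577, 0.0301] [-0.0003, -0.001, 0.3431] rows 8.9
```

Emit:
servo_tool(series=[[[0.79,0.96,0.03,0,0,0.343,0.5],[0.79,0.96,0.03,0,0,0.343,0.5],[0.79,0.96,0.03,0,0,0.343,0.5],[0.79,0.96,0.03,0,0,0.343,0.5],[0.79,0.96,0.03,0,0,0.343,0.5],[0.79,0.96,0.03,0,0,0.343,0.5],[0.79,0.96,0.03,0,0,0.343,0.5],[0.79,0.96,0.03,0,0,0.343,0.5],[0.79,0.96,0.03,0,0,0.343,0.5],[0.79,0.96,0.03,0,0,0.343,0.5],[0.79,0.96,0.03,0,0,0.343,0.5],[0.79,0.96,0.03,0,0,0.343,0.5]]])

```text
time_s: 13.6
tool_pos: [0.4512, 0.211, 0.1591]
tool_rot: [-179.8, -0.1, 81.7]
force: [0.4, 0.2, -2.2]
grip_width: 0.0526
grasp_force: 15.0
```

```bash
cat > held.py <<'E'
from h import *
def held(h,off):
    o=get_obs(); print(o['tool_pos'],o['tool_rot'],o['qpos'].round(),o['grip_width'],o['grasp_force'])
    c=look('wrist','held%d.png'%int(o['time_s']*100)); p=cloud(c)
    A=R.from_euler('xyz',o['tool_rot'],degrees=True); q=A.inv().apply((p-o['tool_pos']).reshape(-1,3)).reshape(p.shape)
    zt=-(h-off); m=(np.abs(q[...,2]-zt)<.003)&(np.abs(q[...,1])<.024)&(np.abs(q[...,0])<.05)
    v,u=np.nonzero(m); r=A.inv().apply(ray(c,np.c_[u,v],o['tool_pos'][2]-zt)-o['tool_pos'])*1000
    print('front',np.percentile(r[:,0],[50,98,100]),len(u))
E
python3 - <<'E'
from held import *
held(.021,.006); plan([.4544,.2066,.06],81)
E
```

```text
[0.45119098 0.21104442 0.15907485] [-1.79811624e+02 -5.85509046e-02  8.17472663e+01] [-65.   2.  38. 110.  -1.  68. -35.] 0.0525975827295881 14.989220201969147
front [10.8946016  25.84878162 26.8758372 ] 5436
plan [-0.0024, 0.01, 0.3303] [-0.001, 0.0001, 0.0032] rows 2.4
```

Emit:
servo_tool(series=[[[-0.004,0.01,0.12,0,0,0.003,0.5],[-0.004,0.01,0.25,0,0,0.003,0.5],[-0.004,0.01,0.35,0,0,0.003,0.5],[-0.004,0.01,0.4,0,0,0.003,0.5],[-0.004,0.01,0.4,0,0,0.003,0.5],[-0.004,0.01,0.4,0,0,0.003,0.5]]])

```text
time_s: 14.15
tool_pos: [0.4552, 0.2026, 0.0395]
tool_rot: [-179.8, 0.0, 80.7]
force: [1.2, 0.3, -0.4]
grip_width: 0.0524
grasp_force: 15.0
```

```bash
python3 - <<'E'
from held import *
held(.021,.006); plan([.4544,.2062,.0145],81)
E
```

```text
[0.45516111 0.20262645 0.03946525] [-1.79802131e+02  4.09967660e-02  8.06594730e+01] [-62.  12.  38. 117.  -9.  54. -28.] 0.05244634035153297 14.98822957277298
front [10.93285587 26.35215339 50.1207528 ] 5518
plan [0.0075, -0.0069, 0.087] [-0.0006, -0.0005, -0.0018] rows 0.6
```

Emit:
servo_tool(series=[[[0.009,-0.005,0.01,0,0,-0.002,0.5],[0.009,-0.005,0.03,0,0,-0.002,0.5],[0.009,-0.005,0.05,0,0,-0.002,0.5],[0.009,-0.005,0.07,0,0,-0.002,0.5],[0.009,-0.005,0.084,0,0,-0.002,0.5],[0.009,-0.005,0.084,0,0,-0.002,0.5],[0.009,-0.005,0.084,0,0,-0.002,0.5]]])

```text
time_s: 14.78
tool_pos: [0.454, 0.2074, 0.0141]
tool_rot: [-179.8, -0.0, 81.1]
force: [0.5, 0.1, -1.0]
grip_width: 0.0528
grasp_force: 15.0
```

```bash
python3 - <<'E'
from held import *
print(get_obs()['force']);held(.021,.006); 
c=look('wrist');o=get_obs();p=cloud(c); q=p-o['tool_pos']; m=(np.hypot(q[...,0],q[...,1])<.02)&(np.abs(p[...,2]-.031)<.02); print('cover z',np.median(p[m][:,2]),m.sum())
E
```

```text
[ 0.54815855  0.0500067  -0.9910804 ]
[0.45395241 0.20742223 0.01406353] [-1.79826166e+02 -3.31007558e-02  8.11429488e+01] [-61.  14.  37. 118. -11.  51. -27.] 0.05282904394262201 14.98878300189972
front [13.10273171 26.33473713 47.25751522] 4253
cover z 0.03193292310953018 2980
```

Emit:
servo_tool(series=[[[0,0,0.004,0,0,0,0.5],[0,0,0.006,0,0,0,0.5],[0,0,0.006,0,0,0,0.8],[0,0,0.006,0,0,0,0.8],[0,0,0.006,0,0,0,0.8],[0,0,-0.1,0,0,0,0.8],[0,0,-0.23,0,0,0,0.8],[0,0,-0.36,0,0,0,0.9],[-0.1,0,-0.49,0,0,0,1],[-0.23,0,-0.55,0,0,0,1],[-0.35,0,-0.55,0,0,0,1],[-0.35,0,-0.55,0,0,0,1]]])

```text
time_s: 15.88
tool_pos: [0.4391, 0.0966, 0.181]
tool_rot: [-179.9, -0.2, 80.7]
force: [-0.2, -1.5, -1.3]
grip_width: 0.0861
grasp_force: 0.0
```

```bash
python3 - <<'E'
from obj import *
o=get_obs(); print(o['tool_pos'],o['tool_rot'],o['force'])
c=look('wrist','w7.png'); p=cloud(c)
for n,x,y in (('y',.4544,.2066),('b',.4426,.1316)):
    m=(np.abs(p[...,2]-.031)<.003)&(np.hypot(p[...,0]-x,p[...,1]-y)<.03)
    v,u=np.nonzero(m); q=ray(c,np.c_[u,v],.031)
    A=np.c_[p[m][:,:2],np.ones(m.sum())]; print(n,'plane',np.linalg.lstsq(A,p[m][:,2],rcond=None)[0], np.median(p[m][:,2]))
plan([.42,-.09,.2],85)
E
```

```text
[0.43907863 0.09656886 0.18097026] [-1.79924215e+02 -1.63022697e-01  8.06556812e+01] [-0.23632157 -1.523005   -1.33493873]
y plane [ 0.00241515 -0.00057502  0.03043779] 0.03149700874295633
b plane [0.00527105 0.00187447 0.02879478] 0.03148148324901312
plan [-0.6344, 0.0398, -0.0687] [-0.0007, -0.0013, -0.0235] rows 4.6
```

View pics/w7.png

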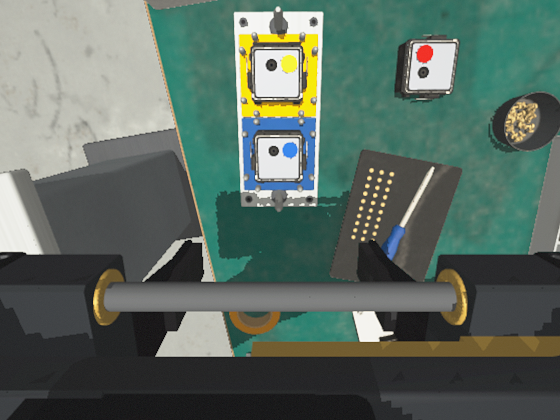

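Both modules lie flat in their nests (yellow (277,72), blue (278,158)), with both covers at z = 0.0315. Next, the bar.

Emit:
servo_tool(series=[[[-0.63,0.04,-0.05,0,0,-0.03,0.6],[-0.63,0.04,-0.05,0,0,-0.05,0.6],[-0.63,0.04,-0.05,0,0,-0.05,0.6],[-0.63,0.04,-0.05,0,0,-0.05,0.6],[-0.63,0.04,-0.05,0,0,-0.05,0.6],[-0.63,0.04,-0.05,0,0,-0.05,0.6],[-0.63,0.04,-0.05,0,0,-0.05,0.6]]])

```text
time_s: 16.52
tool_pos: [0.4211, -0.0854, 0.1939]
tool_rot: [-179.9, -0.1, 90.0]
force: [-0.1, 0.8, -0.8]
grip_width: 0.0543
grasp_force: 0.0
```

```bash
python3 - <<'E'
from h import *
o=get_obs(); print(o['tool_pos'],o['tool_rot'],o['qpos'].round())
plan([.3747,-.2062,.08],90)
E
```

```text
[ 0.4211108  -0.08535374  0.19386649] [-1.79854084e+02 -1.32042797e-01  8.99897122e+01] [-49. -16.  50. 116.  12.  75.  -4.]
plan [-0.4037, -0.1537, 0.379] [-0.0008, -0.0007, -0.0001] rows 4.1
```

Emit:
servo_tool(series=[[[-0.12,0,0.06,0,0,0,0.6],[-0.25,0,0.17,0,0,0,0.6],[-0.37,-0.05,0.28,0,0,0,0.6],[-0.4,-0.15,0.35,0,0,0,0.6],[-0.4,-0.15,0.38,0,0,0,0.6],[-0.4,-0.15,0.38,0,0,0,0.6],[-0.4,-0.15,0.38,0,0,0,0.6],[-0.4,-0.15,0.38,0,0,0,0.6]]])

```text
time_s: 17.18
tool_pos: [0.3782, -0.2037, 0.0811]
tool_rot: [-179.9, -0.0, 90.3]
force: [1.1, -0.3, 1.1]
grip_width: 0.0525
grasp_force: 0.0
```

```bash
python3 - <<'E'
from h import *
o=get_obs(); print(o['tool_pos'],o['tool_rot'],o['qpos'].round())
plan([.3747,-.2062,.0045],90)
E
```

```text
[ 0.37823792 -0.20369353  0.08106335] [-1.79947997e+02 -2.37189855e-02  9.03224552e+01] [-45.  -9.  68. 124.   9.  60.  18.]
plan [-0.0084, -0.0116, 0.2552] [-0.0003, -0.0001, 0.0018] rows 1.8
```

Emit:
servo_tool(series=[[[-0.008,-0.012,0.07,0,0,0,0.6],[-0.008,-0.012,0.14,0,0,0,0.6],[-0.008,-0.012,0.2,0,0,0,0.6],[-0.008,-0.012,0.25,0,0,0,0.6],[-0.008,-0.012,0.255,0,0,0,0.6],[-0.008,-0.012,0.255,0,0,0,0.6]]])

```text
time_s: 17.68
tool_pos: [0.3732, -0.2068, 0.0037]
tool_rot: [-179.8, 0.0, 90.3]
force: [-0.7, -0.5, -0.0]
grip_width: 0.0523
grasp_force: 0.0
```

```bash
python3 - <<'E'
from h import *
o=get_obs(); print(o['tool_pos'],o['tool_rot'],o['qpos'].round(),o['force'])
plan([.3747,-.2062,.0045],90)
E
```

```text
[ 0.37320847 -0.20683492  0.00372349] [-1.79767536e+02  1.29732396e-02  9.02763266e+01] [-38.  10.  67. 128. -13.  49.  38.] [-0.70501021 -0.48688753 -0.00543754]
plan [0.0021, 0.005, -0.0026] [-0.0013, 0.0001, 0.0015] rows 0.1
```

Emit:
servo_tool(series=[[[0.002,0.004,-0.003,0,0,0,0.2],[0.002,0.004,-0.003,0,0,0,0.2],[0.002,0.004,-0.003,0,0,0,0.2],[0.002,0.004,-0.003,0,0,0,0.2],[0.002,0.004,-0.003,0,0,0,0.2],[0.002,0.004,-0.06,0,0,0,0.2],[0.002,0.004,-0.14,0,0,0,0.2],[0.002,0.02,-0.22,0,0,0,0.2],[0.02,0.08,-0.3,0,0,0,0.2],[0.1,0.15,-0.36,0,0,0,0.2],[0.2,0.15,-0.36,0,0,0,0.2],[0.3,0.15,-0.36,0,0,0,0.2]]], grip_force=40)

```text
time_s: 18.68
tool_pos: [0.4188, -0.1167, 0.1129]
tool_rot: [180.0, -0.1, 90.0]
force: [-0.2, 0.3, -4.5]
grip_width: 0.0298
grasp_force: 40.0
```

```bash
python3 - <<'E'
from h import *
o=get_obs(); print(o['tool_pos'],o['tool_rot'],o['qpos'].round(),o['force'],o['grip_width'],o['grasp_force'])
plan([.4485,.1691,.12],81)
E
```

```text
[ 0.41877854 -0.11674832  0.11292181] [ 1.79965610e+02 -8.47601530e-02  9.00430943e+01] [-47.  -9.  57. 122.   8.  63.   6.] [-0.16222045  0.30914918 -4.53440845] 0.02978689918732791 39.996569752693176
plan [0.9528, 0.0998, -0.0221] [0.0002, -0.0005, 0.0502] rows 6.9
```

Emit:
servo_tool(series=[[[0.12,0.03,-0.03,0,0,0.01,0.2],[0.24,0.05,-0.03,0,0,0.02,0.2],[0.37,0.07,-0.03,0,0,0.03,0.2],[0.5,0.09,-0.03,0,0,0.05,0.2],[0.62,0.1,-0.03,0,0,0.05,0.2],[0.74,0.1,-0.03,0,0,0.05,0.2],[0.85,0.1,-0.03,0,0,0.05,0.2],[0.95,0.1,-0.03,0,0,0.05,0.2],[0.95,0.1,-0.03,0,0,0.05,0.2],[0.95,0.1,-0.03,0,0,0.05,0.2],[0.95,0.1,-0.03,0,0,0.05,0.2]]])

```text
time_s: 19.6
tool_pos: [0.4462, 0.1668, 0.1204]
tool_rot: [-179.8, 0.0, 81.1]
force: [0.2, 0.8, -3.2]
grip_width: 0.0298
grasp_force: 40.0
```

```bash
python3 - <<'E'
from h import *
o=get_obs(); print(o['tool_pos'],o['tool_rot'],o['qpos'].round(),o['force'],o['grip_width'],o['grasp_force'])
plan([.4485,.1691,.08],81)
c=look('wrist','w8.png'); p=cloud(c)
s=look('scene'); cv2.imwrite('pics/w8.png',np.hstack([c['frame'][:,:,::-1][:300,150:420],cv2.resize(s['frame'][220:360,120:300,::-1],None,fx=2.1,fy=2.143)]))
A=R.from_euler('xyz',o['tool_rot'],degrees=True); q=A.inv().apply((p-o['tool_pos']).reshape(-1,3)).reshape(p.shape)
zt=-.0195; m=(np.abs(q[...,2]-zt)<.004)&(np.abs(q[...,1])<.03)&(np.abs(q[...,0])<.12)
v,u=np.nonzero(m); r=A.inv().apply(ray(c,np.c_[u,v],o['tool_pos'][2]-zt)-o['tool_pos'])*1000
f=r[r[:,0]>60]; print('front x',np.percentile(r[:,0],[98,100]),'y at tip',f[:,1].min(),f[:,1].max(),len(u)); f=r[(r[:,0]>30)&(r[:,0]<50)]; print('y mid',f[:,1].min(),f[:,1].max())
E
```

```text
[0.44621492 0.16679994 0.12039926] [-1.79798141e+02  2.67772834e-02  8.11385424e+01] [-61.   1.  38. 115.  -1.  64. -31.] [ 0.20630286  0.78884694 -3.24602759] 0.02977508576857826 39.998422265052795
plan [0.0088, 0.0068, 0.1346] [-0.0011, 0.0002, 0.0008] rows 1.0
front x [90.00625892 93.50259577] y at tip -15.820140302885886 13.886445791401469 13504
y mid -15.8359522687362 13.864653233519341
```

View pics/w8.png

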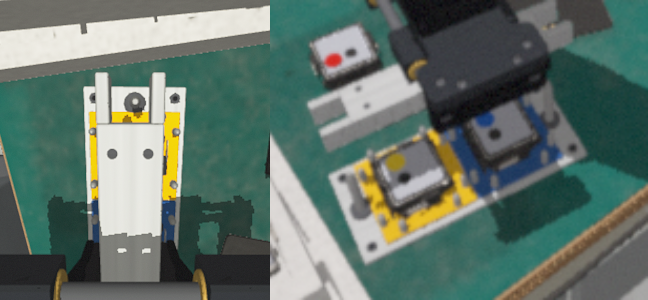

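The wrist crop (left) shows the bar centred in the grip, the fork arms at columns 108 and 152, and the yellow-end post at (135,100) between them. The scene crop shows both modules seated below it. I'll check the post position and the bar's tilt.

```bash
python3 - <<'E'
from h import *
o=get_obs(); c=look('wrist'); print('tip',ray(c,[[284,98],[285,102]],.06)); p=cloud(c)
m=(p[...,2]>.04)&(p[...,2]<.063)&(np.hypot(p[...,0]-.4613,p[...,1]-.2501)<.02); v,u=np.nonzero(m); print(len(u),p[m].mean(0) if len(u) else '')
m=(np.abs(p[...,2]-.139)<.006)&(np.hypot(p[...,0]-o['tool_pos'][0],p[...,1]-o['tool_pos'][1])<.1)
q=p[m]; d=(q[:,:2]-o['tool_pos'][:2])@[np.cos(np.radians(81)),np.sin(np.radians(81))]; print('slope z along bar',np.polyfit(d,q[:,2],1),d.min(),d.max())
plan([.4487,.1691,.072],81);plan([.4487,.1691,.036],81)
E
```

```text
tip [[0.4617846  0.25149891 0.06      ]
 [0.46205807 0.24890589 0.06      ]]
107 [0.46111899 0.24954954 0.05639117]
slope z along bar [-0.00330254  0.14006605] -0.0407772190617069 0.09370973199087569
plan [0.01, 0.0058, 0.1626] [-0.001, -0.0003, 0.0001] rows 1.2
plan [0.0099, 0.0062, 0.2826] [-0.001, -0.0003, 0.0001] rows 2.0
```

Emit:
servo_tool(series=[[[0.01,0.007,0.06,0,0,0,0.2],[0.01,0.007,0.12,0,0,0,0.2],[0.01,0.007,0.16,0,0,0,0.2],[0.01,0.007,0.19,0,0,0,0.2],[0.01,0.007,0.22,0,0,0,0.2],[0.01,0.007,0.25,0,0,0,0.2],[0.01,0.007,0.265,0,0,0,0.2],[0.01,0.007,0.265,0,0,0,0.2]]])

```text
time_s: 20.42
tool_pos: [0.4484, 0.17, 0.0405]
tool_rot: [-179.8, 0.0, 81.1]
force: [-0.7, 0.0, -2.9]
grip_width: 0.0295
grasp_force: 40.0
```

```bash
cat > barz.py <<'E'
from h import *
o=get_obs(); print(o['tool_pos'],o['tool_rot'],o['force'],o['grip_width'])
c=look('wrist'); p=cloud(c)
q=p-o['tool_pos']; a=np.radians(81); x=q[...,0]*np.cos(a)+q[...,1]*np.sin(a); y=q[...,0]*np.sin(a)-q[...,1]*np.cos(a)
m=(np.abs(y)<.008)&(x>.02)&(x<.07)&(np.abs(q[...,2]-.02)<.012); print('bar top',np.median(p[m][:,2]),m.sum(),np.polyfit(x[m],p[m][:,2],1))
plan([.4487,.1691,.0355],81)
E
python3 barz.py
```

```text
[0.44844211 0.16999949 0.04049565] [-1.79773051e+02  1.22861677e-02  8.11266509e+01] [-0.71467064  0.04844499 -2.85167594] 0.029484988283000155
bar top 0.05982218192984473 3718 [-0.00356675  0.05997736]
plan [-0.0039, 0.0001, 0.0187] [-0.001, -0.0001, 0.0007] rows 0.1
```

Emit:
servo_tool(series=[[[-0.003,0,0.005,0,0,0,0.2],[-0.003,0,0.009,0,0,0,0.2],[-0.003,0,0.012,0,0,0,0.2],[-0.003,0,0.014,0,0,0,0.2],[-0.003,0,0.014,0,0,0,0.2]]])

```text
time_s: 20.88
tool_pos: [0.4489, 0.1697, 0.0373]
tool_rot: [-179.8, -0.1, 81.1]
force: [-0.7, -0.4, -2.3]
grip_width: 0.0297
grasp_force: 40.0
```

```bash
python3 barz.py; python3 -c "
from h import *
print(get_obs()['force'])"
```

```text
[0.44890153 0.16968614 0.03725742] [-1.79844192e+02 -7.21652539e-02  8.11463107e+01] [-0.66041388 -0.36392995 -2.26304961] 0.02965635576272977
bar top 0.056657529028767084 3724 [-0.00146131  0.05672615]
plan [-0.002, -0.0004, 0.0059] [-0.0009, -0.0004, 0.0008] rows 0.0
[ 2.12334542e-01 -4.45269480e-04 -3.93018942e+00]
```

Emit:
servo_tool(series=[[[0,0,0.003,0,0,0,0.2],[0,0,0.0045,0,0,0,0.2],[0,0,0.0045,0,0,0,0.2],[0,0,0.0045,0,0,0,0.2]]])

```text
time_s: 21.27
tool_pos: [0.449, 0.1697, 0.0362]
tool_rot: [-179.8, -0.1, 81.1]
force: [-1.5, -0.8, 0.8]
grip_width: 0.03
grasp_force: 40.0
```

```bash
python3 barz.py; python3 -c "
from h import *
print(get_obs()['force'])"
```

```text
[0.44901944 0.16973644 0.03616435] [-1.79843115e+02 -8.11025856e-02  8.11421749e+01] [-1.50340497 -0.80730192  0.82513963] 0.029960945483139947
bar top 0.05560808865797734 3715 [-0.00067297  0.05564852]
plan [-0.0021, -0.0007, 0.0021] [-0.0009, -0.0004, 0.0008] rows 0.0
[-1.05844967 -0.84160055  1.88356588]
```

Emit:
servo_tool(series=[[[0,0,0,0,0,0,0.6],[0,0,0,0,0,0,0.6],[0,0,0,0,0,0,0.6],[0,0,-0.05,0,0,0,0.7],[0,0,-0.15,0,0,0,0.7],[0,0,-0.28,0,0,0,0.7],[-0.05,0,-0.41,0,0,0,0.7],[-0.18,0,-0.48,0,0,-0.04,0.7],[-0.31,0,-0.48,0,0,-0.08,0.7],[-0.44,0,-0.48,0,0,-0.12,0.7],[-0.56,0,-0.48,0,0,-0.16,0.7],[-0.68,0,-0.48,0,0,-0.2,0.7]]])

```text
time_s: 22.32
tool_pos: [0.4176, -0.0335, 0.1798]
tool_rot: [180.0, -0.2, 117.2]
force: [1.4, -0.3, -0.0]
grip_width: 0.0611
grasp_force: 0.0
```

```bash
python3 - <<'E'
from h import *
o=get_obs(); print(o['tool_pos'],o['tool_rot'],o['qpos'].round())
plan([.46,-.19,.17],182)
E
```

```text
[ 0.41760376 -0.03345922  0.17978721] [179.99608887  -0.19952333 117.20031666] [-53. -16.  47. 118.  12.  73.  17.]
plan [-0.5288, -0.1128, 0.0308] [0.0006, -0.001, -0.36] rows 9.1
```

Emit:
servo_tool(series=[[[-0.53,-0.11,0.03,0,0,-0.36,0.7],[-0.53,-0.11,0.03,0,0,-0.36,0.7],[-0.53,-0.11,0.03,0,0,-0.36,0.7],[-0.53,-0.11,0.03,0,0,-0.36,0.7],[-0.53,-0.11,0.03,0,0,-0.36,0.7],[-0.53,-0.11,0.03,0,0,-0.36,0.7],[-0.53,-0.11,0.03,0,0,-0.36,0.7],[-0.53,-0.11,0.03,0,0,-0.36,0.7],[-0.53,-0.11,0.03,0,0,-0.36,0.7],[-0.53,-0.11,0.03,0,0,-0.36,0.7],[-0.53,-0.11,0.03,0,0,-0.36,0.7],[-0.53,-0.11,0.03,0,0,-0.36,0.7]]])

```text
time_s: 23.32
tool_pos: [0.4604, -0.1886, 0.1703]
tool_rot: [179.9, -0.1, -178.2]
force: [1.2, 0.4, -0.4]
grip_width: 0.0607
grasp_force: 0.0
```

```bash
python3 - <<'E'
from obj import *
o=get_obs(); print(o['tool_pos'],o['tool_rot'],o['qpos'].round())
c=look('wrist','w9.png'); p=cloud(c)
m=(np.abs(p[...,2]-.018)<.005)&(np.hypot(p[...,0]-.447,p[...,1]+.2)<.02); v,u=np.nonzero(m); print(len(u))
k=np.argmin(np.hypot(u-np.median(u),v-np.median(v))); obj(c,(u[k],v[k]),.018,.011,name='block')
plan([.4470,-.1997,.06],182.2);plan([.4470,-.1997,.004],182.2)
E
```

```text
[ 0.46035309 -0.18857913  0.1702906 ] [ 1.79913417e+02 -1.23812869e-01 -1.78230456e+02] [-48.   1.  69. 110.  -1.  70. 113.]
895
block c [ 446.7 -199.3] size [24.5 40. ] ang 1.8 n 980 z 0.0186 uv 249 289 167 191
plan [0.0447, -0.0367, 0.3677] [0.0005, -0.0007, -0.0037] rows 2.7
plan [0.0443, -0.0371, 0.5544] [0.0005, -0.0007, -0.0037] rows 4.0
```

Emit:
servo_tool(series=[[[0.045,-0.036,0.12,0,0,0,0.7],[0.045,-0.036,0.25,0,0,0,0.7],[0.045,-0.036,0.37,0,0,0,0.7],[0.045,-0.036,0.45,0,0,0,0.7],[0.045,-0.036,0.52,0,0,0,0.7],[0.045,-0.036,0.55,0,0,0,0.7],[0.045,-0.036,0.553,0,0,0,0.7],[0.045,-0.036,0.553,0,0,0,0.3],[0.045,-0.036,0.553,0,0,0,0.3],[0.045,-0.036,0.553,0,0,0,0.3],[0.045,-0.036,0.553,0,0,0,0.3],[0.045,-0.036,0.553,0,0,0,0.3]]], grip_force=30)

```text
time_s: 24.37
tool_pos: [0.4477, -0.1993, 0.0055]
tool_rot: [179.9, -0.0, -178.3]
force: [0.0, 0.7, 4.4]
grip_width: 0.0394
grasp_force: 30.0
```

```bash
python3 - <<'E'
from h import *
o=get_obs(); print(o['tool_pos'],o['tool_rot'],o['qpos'].round(),o['grip_width'],o['grasp_force'],o['force'])
E
```

```text
[ 0.44774112 -0.19930872  0.00548943] [ 1.79890218e+02 -1.68901379e-02 -1.78327230e+02] [-32.  21.  60. 120. -23.  52. 133.] 0.03939448748337028 30.00072330236435 [0.02695424 0.67503152 4.4092521 ]
```

Emit:
servo_tool(series=[[[0,0,-0.1,0,0,0,0.3],[0,0,-0.22,0,0,0,0.3],[0,0,-0.35,0,0,0,0.3],[0,0.1,-0.46,0,0,0,0.3],[0,0.22,-0.5,0,0,0.01,0.3],[0,0.34,-0.5,0,0,0.03,0.3],[0,0.46,-0.5,0,0,0.05,0.3],[0,0.58,-0.5,0,0,0.06,0.3],[0,0.7,-0.5,0,0,0.06,0.3],[0,0.82,-0.5,0,0,0.06,0.3],[0,0.92,-0.5,0,0,0.06,0.3],[0,0.97,-0.5,0,0,0.06,0.3]]])

```text
time_s: 25.37
tool_pos: [0.4378, 0.0954, 0.1549]
tool_rot: [179.9, -0.2, 171.1]
force: [0.1, 0.1, -1.1]
grip_width: 0.0397
grasp_force: 30.0
```

```bash
python3 - <<'E'
from h import *
o=get_obs(); print(o['tool_pos'],o['tool_rot'],o['qpos'].round(),o['grip_width'],o['grasp_force'])
plan([.485,.169,.16],171)
E
```

```text
[0.43776907 0.09540168 0.1548604 ] [ 1.79853007e+02 -1.79319307e-01  1.71122063e+02] [-61.  -7.  43. 117.   5.  68.  62.] 0.03967325600410313 29.996981620788574
plan [-0.1176, 0.2667, -0.0168] [0.0008, -0.001, 0.0007] rows 2.1
```

Emit:
servo_tool(series=[[[-0.118,0.267,-0.015,0,0,0.001,0.3],[-0.118,0.267,-0.015,0,0,0.001,0.3],[-0.118,0.267,-0.015,0,0,0.001,0.3],[-0.118,0.267,-0.015,0,0,0.001,0.3],[-0.118,0.267,-0.015,0,0,0.001,0.3]]])

```text
time_s: 25.78
tool_pos: [0.4863, 0.1636, 0.1589]
tool_rot: [-179.9, -0.2, 170.7]
force: [0.2, -0.3, -2.0]
grip_width: 0.04
grasp_force: 30.0
```

```bash
python3 - <<'E'
from h import *
o=get_obs(); print(o['tool_pos'],o['tool_rot'])
c=look('wrist','w10.png'); p=cloud(c)
m=(np.abs(p[...,2]-.055)<.004)&(np.hypot(p[...,0]-.449,p[...,1]-.17)<.11)
b=max(blobs(m),key=lambda t:t[1][4])[0]; v,u=np.nonzero(b); q=ray(c,np.c_[u,v],.055); print(len(u),cv2.minAreaRect((q[:,:2]*1000).astype(np.float32)),np.median(p[b][:,2]))
A=R.from_euler('xyz',o['tool_rot'],degrees=True); t=A.inv().apply((p-o['tool_pos']).reshape(-1,3)).reshape(p.shape)
m=(np.abs(t[...,2]+.0125)<.004)&(np.abs(t[...,1])<.016)&(np.abs(t[...,0])<.03); print('block in tool x',np.percentile(t[m][:,0],[1,99,100]),m.sum())
a=np.radians(81); d=(p[b][:,:2]-[.449,.169])@[np.cos(a),np.sin(a)]; print(np.polyfit(d,p[b][:,2],1))
E
```

```text
[0.48626345 0.16356593 0.15887552] [-179.91270813   -0.18421491  170.65241287]
7054 ((448.12371826171875, 169.91329956054688), (187.232177734375, 30.359737396240234), 81.11943817138672) 0.055587273280265415
block in tool x [-0.0063402   0.01339584  0.01382333] 2305
[0.00037276 0.05554241]
```

View pics/w10.png

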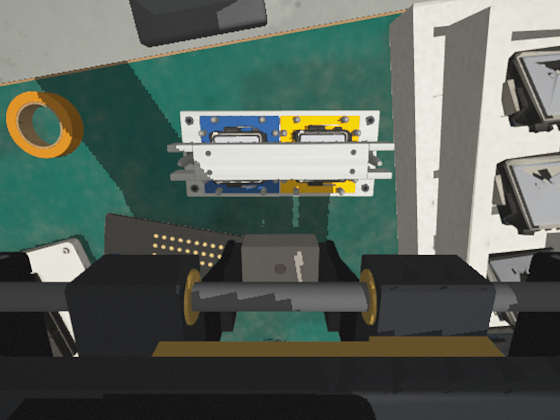

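The bar lies level across both modules at (285,160), its forks round the posts (about (185,160) and (378,160)). Its centre is (448.1, 169.9) mm with its top at 55.5 mm. Set the block.

```bash
python3 - <<'E'
from h import *
plan([.4490,.1697,.085],171.1)
E
```

```text
plan [0.1248, 0.0019, 0.2472] [-0.0001, -0.0011, -0.0028] rows 2.0
```

Emit:
servo_tool(series=[[[0.125,0.002,0.05,0,-0.001,-0.003,0.3],[0.125,0.002,0.12,0,-0.001,-0.003,0.3],[0.125,0.002,0.2,0,-0.001,-0.003,0.3],[0.125,0.002,0.245,0,-0.001,-0.003,0.3],[0.125,0.002,0.245,0,-0.001,-0.003,0.3],[0.125,0.002,0.245,0,-0.001,-0.003,0.3]]])

```text
time_s: 26.33
tool_pos: [0.4487, 0.1701, 0.086]
tool_rot: [180.0, -0.0, 171.1]
force: [-0.2, 0.0, -2.1]
grip_width: 0.0399
grasp_force: 30.0
```

```bash
python3 - <<'E'
from h import *
o=get_obs(); print(o['tool_pos'],o['tool_rot'],o['force'])
plan([.4490,.1697,.0625],171.1)
E
```

```text
[0.44872361 0.17006691 0.08603401] [ 1.79950262e+02 -3.72507332e-02  1.71101331e+02] [-0.1956155   0.01860968 -2.14251032]
plan [-0.0012, -0.0011, 0.0784] [0.0003, -0.0002, 0.0] rows 0.6
```

Emit:
servo_tool(series=[[[-0.001,-0.001,0.03,0,0,0,0.3],[-0.001,-0.001,0.05,0,0,0,0.3],[-0.001,-0.001,0.065,0,0,0,0.3],[-0.001,-0.001,0.075,0,0,0,0.3],[-0.001,-0.001,0.078,0,0,0,0.3],[-0.001,-0.001,0.078,0,0,0,0.3]]])

```text
time_s: 26.83
tool_pos: [0.4494, 0.1711, 0.0623]
tool_rot: [180.0, 0.0, 171.2]
force: [0.7, 0.1, -1.2]
grip_width: 0.04
grasp_force: 30.0
```

```bash
cat > blkz.py <<'E'
from h import *
F=[]
for i in range(3):
    o=get_obs(); F.append(o['force'][2]); c=look('wrist')
print(o['tool_pos'],o['tool_rot'],F); p=cloud(c)
A=R.from_euler('xyz',o['tool_rot'],degrees=True); t=A.inv().apply((p-o['tool_pos']).reshape(-1,3)).reshape(p.shape)
m=(np.abs(t[...,2]+.0125)<.003)&(np.abs(t[...,1])<.016)&(np.abs(t[...,0])<.01); print('block top',np.median(p[m][:,2]),m.sum())
E
python3 blkz.py
```

```text
[0.44967608 0.17122556 0.0626523 ] [1.79943270e+02 3.17217358e-02 1.71219645e+02] [np.float64(-1.1804327950995415), np.float64(-2.14579871006864), np.float64(-1.4286689257511849)]
block top 0.07572689946183064 1727
```

Emit:
servo_tool(series=[[[0,-0.004,0.003,0,0,0,0.3],[0,-0.004,0.005,0,0,0,0.3],[0,-0.004,0.006,0,0,0,0.3],[0,-0.004,0.006,0,0,0,0.3]]])

```text
time_s: 27.32
tool_pos: [0.4493, 0.17, 0.0607]
tool_rot: [179.9, 0.0, 171.2]
force: [0.5, -0.8, -1.2]
grip_width: 0.0397
grasp_force: 30.0
```

```bash
python3 blkz.py
```

```text
[0.44933639 0.17000317 0.06074739] [1.79938903e+02 2.11350504e-02 1.71216254e+02] [np.float64(-1.16373666786671), np.float64(-1.725597299114768), np.float64(-1.9370040311928758)]
block top 0.07385116458126814 1729
```

Lower a last half millimetre, then open and rise straight.

Emit:
servo_tool(series=[[[0,0,0.0015,0,0,0,0.3],[0,0,0.0025,0,0,0,0.3],[0,0,0.0025,0,0,0,0.3],[0,0,0.0025,0,0,0,0.7],[0,0,0.0025,0,0,0,0.7],[0,0,0.0025,0,0,0,0.7],[0,0,-0.05,0,0,0,0.7],[0,0,-0.15,0,0,0,0.7],[0,0,-0.28,0,0,0,0.7],[-0.1,0,-0.38,0,0,0,0.7],[-0.2,0,-0.4,0,0,0,0.7],[-0.2,0,-0.4,0,0,0,0.7]]])

```text
time_s: 28.47
tool_pos: [0.5148, 0.1601, 0.1838]
tool_rot: [179.8, 0.5, 171.1]
force: [-1.3, 0.1, 0.0]
grip_width: 0.061
grasp_force: 0.0
```

```bash
python3 - <<'E'
from h import *
o=get_obs(); print(o['tool_pos'],o['force'],o['grip_width'])
c=look('wrist','w11.png'); p=cloud(c)
for h in (.055,.073):
    m=(np.abs(p[...,2]-h)<.004)&(np.hypot(p[...,0]-.449,p[...,1]-.17)<.11)
    b=max(blobs(m),key=lambda t:t[1][4])[0]; v,u=np.nonzero(b); q=ray(c,np.c_[u,v],h); print(h,len(u),cv2.minAreaRect((q[:,:2]*1000).astype(np.float32)),np.median(p[b][:,2]))
    A=np.c_[p[b][:,:2],np.ones(b.sum())]; print('slope',np.linalg.lstsq(A,p[b][:,2],rcond=None)[0][:2])
E
```

```text
[0.51477013 0.16008488 0.18382808] [-1.29900304  0.09994035  0.03914374] 0.061012484835843206
0.055 5173 ((448.3918762207031, 169.72259521484375), (187.29893493652344, 29.920101165771484), 81.1225357055664) 0.055558049061243786
slope [-0.00224887  0.00101042]
0.073 1450 ((448.6842346191406, 169.81515502929688), (39.85490798950195, 24.104984283447266), 81.10446166992188) 0.07360413063026022
slope [-0.00406931  0.00110111]
```

View pics/w11.png

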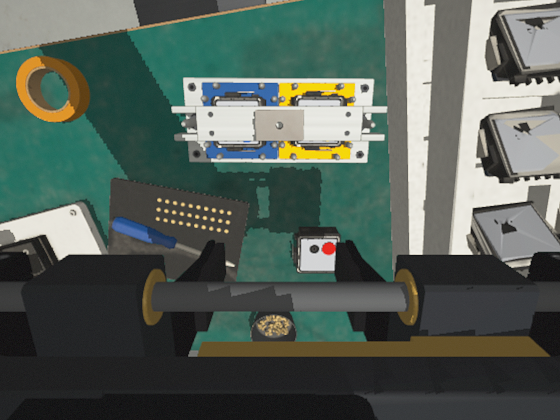

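The block lies flat and centred on the bar at (279,125), within 0.3 mm. The bar is level round both posts, and the red reject at (318,250) is untouched. Hand in.

```bash
python3 -c "
from cell import env
print(env.sign_off())"
```

```text
the job is handed in; nothing more can be done
None
```

The job is handed in at about 28.5 s of the 99 s allowed: both modules lie flat in their matching nests with covers up, the bar sits level across them with its forks round the posts, the block is flat on the middle of the bar (within 0.3 mm), and the red reject was left alone; no verdict came back.

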